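# Open the dispenser tank for topping up

### The arm

A 6-joint arm with a two-finger parallel gripper is mounted at the origin on the work surface. World frame = base frame: x ahead of the robot, y to its left, z up, the work surface at z = 0. Lengths are in m, angles in rad, forces in N, time in s.
With the tool pointing down it reaches from about 0.375 to 0.975 m from the base axis. Payload 3.8 kg.
Tool frame: the origin (TCP) lies midway between the tips of the shut fingers; the grasp point (between the pads) lies 19 mm behind it; z points along the fingers, y is the line along which they close (so a half turn about z gives the same grasp; the last joint's range is limited). The gripper opens to 88 mm and grips with 3 to 60 N. Pads are 18 mm wide; open, the fingers measure 123 mm over their backs; the gripper's body (75 mm by 187 mm) begins 45 mm behind the grasp point.
Start: joints at [-1.329, 0.264, 1.604, -0, 1.274, -0.037], TCP at [0.186, -0.649, 0.239] pointing down, gripper open.
Joint ranges: [-2.63, 2.63], [-0.94, 2.18], [0.31, 2.57], [-1.31, 4.45], [0, 2.66], [-2.55, 2.55]. Speed limits (rad/s): [2.57, 2.57, 3.14, 3.14, 3.14, 3.14].

### API

Orientations are given as a rotation vector (axis times angle).
In Python, from cell import manip, inverse_kinematics, cams, order gives the robot as it stands. Calls block until the motion is done:
- manip.move_pose(position, orientation): joint-space move of the TCP to a pose.
- manip.move_linear(position, rate=0.15, rot=None): straight line of the TCP; rot=None keeps the orientation; rate is the mean speed in m/s.
- manip.set_joints(angles): joint-space move.
- manip.set_gripper(opening, force=None): finger opening in m; force is the grip in N (None keeps the last); returns when the fingers have stopped.
- manip.dwell(seconds).
- inverse_kinematics(position, orientation): joint angles nearest the present ones, or None.
- manip.state(): the state.
- cams.capture(name): name is "side" or "top"; returns a dict with "image" (400x640x3 uint8, blue, green, red), "z_map" (400x640 float32, m along the optical axis (not along the pixel's ray), 0 where there is no reading), "intrinsics" (3x3 intrinsics, pixels), "position" and "orientation" of the camera in the world. Camera axes: x right, y down, z forward; pixel columns grow to the right and rows downward; lengths in m; the calibration is good to about 2 mm. A picture is of the moment at which its call begins.
A pose or a line that the arm cannot do raises manip.IKError and nothing moves.
- order.close_job(): hands the job in; it is judged then, once.
The state is a dict: "clock": time; "joint_pos": joint angles; "joint_velocities": joint speeds; "tau": joint torques, N m; "tool_pos": TCP position; "tcp_rot": TCP orientation; "contact_force": force on the tool from outside, world axes, zero at the start; "moment": the same for the moment, N m; "gripper_width": finger opening in m; "grasp_force": force on a finger pad.
Only numpy, scipy, OpenCV 4.12 (cv2) and the standard library are available. Lean on these libraries where they do the work, as an engineer would, in place of code of your own. Each camera call takes 0.05 s, during which the arm holds its last target. There are 200 camera calls.

### The job

Get the drinks dispenser ready for topping up: first stand the steel dosing cup upright in the middle of the small raised stand and let go of it. Then unscrew the orange cap, whose thread may be left- or right-handed, so find by feel which way it comes loose; lift it straight off and finish while still holding it in the gripper, level and still, at least 8 cm above where it sat. Leave the dark cap and the other things on the worktop as they are.

Things in the scene. Friction and masses are not known exactly. Their poses are not given: they have to be found in the camera images.
- cup_mid (a point): Steel dosing cup, open at the top, straight-walled: outside diameter 52 mm, 70 mm tall, wall 2.5 mm, about 110 g, standing loose on the worktop. The point is its centre, 35 mm above its underside; z is its axis. It can be gripped across its outside from above.
- stand_top (a point): Small fixed stand: a 44 mm round wooden plate on a thin post with a 70 mm round foot, 80 mm high. The point is the centre of the plate's top face; z is up. Nothing overhangs it. The cup and the stand may each be on the left or the right.
- orange_cap_mid (a point): Orange round fluted cap, 45 mm across, 36 mm tall, about 90 g, with a white pointer line on top from its middle outwards (its own +x). It closes one of the dispenser's two tanks. The point is its centre, 18 mm above its lower rim, 172 mm above the worktop when seated; its lower rim is then 4 mm above the flat tank top. The neck inside stands 30 mm above the tank top: raise the cap 26 mm to clear it.
- orange_cap_top (a point): The centre of the orange cap's top face. Its coarse thread's hand varies and cannot be seen. From above, one way it turns freely about 75 degrees to a strong stop, and from 60 degrees to the stop it lifts straight off; the other way it is blocked after some 4 degrees (fingers may slip round it). In the thread it can rise only 2 mm. At first the pointer lies along the dispenser's +x.
- machine: Fixed twin-tank drinks dispenser: black plinth 150 x 300 x 25 mm, two upright steel tanks of 110 mm diameter, flat tops 150 mm above the worktop, axes 80 mm either side of its middle along its y; a black back rail 80 mm tall on the +x side; small taps reaching 84 mm out in front (-x), up to 71 mm high. The origin is the centre of the underside; x points away from the taps, z up.
- dark_cap_mid (a point): The dispenser's other cap, charcoal, the same shape and size as the orange one, on the other tank; leave it alone. The point is its centre, 172 mm above the worktop.
- mill: turned dark-wood pepper mill, 54 mm across, 150 mm tall; a bystander, loose on the worktop. The origin is the centre of its underside.
- jar_green: spice jar with a green lid, 44 mm across, 100 mm tall; a bystander, loose on the worktop. The origin is the centre of its underside.
- jar_red: spice jar with a red lid, 44 mm across, 100 mm tall; a bystander, loose on the worktop. The origin is the centre of its underside.
- mug: blue mug, 80 mm across, 90 mm tall, handle to the side; a bystander, loose on the worktop. The origin is the centre of its underside.
- oil: green glass oil bottle, 60 mm across, 170 mm tall; a bystander, loose on the worktop. The origin is the centre of its underside.
Mind the look-alikes: they are no part of the job. What is meant by the part that bears orange_cap_mid is not yellow, and is the larger of those in its own colour. What is shaped like the part that bears cup_mid but purple is not meant.

How it is judged:
On the way, in this order (a step that is already met when the one before it is completed fails the run):
1. the cup stands upright on the stand, let go (horizontal distance between cup_mid and stand_top below 0.014 m and z of cup_mid in the frame of stand_top between 0.03 and 0.04 m and angle between cup_mid's own z axis and vertical below 0.12 rad and contact force between the fingers and cup below 0.05 N), for 0.3 s.
2. the orange cap has been turned in its thread, still seated (angle between the x axis of orange_cap_mid and the x axis of machine, either way round above 0.8 rad and z of orange_cap_mid in the frame of machine below 0.182 m and horizontal distance between orange_cap_mid and machine below 0.086 m), for 0.05 s.
At the end, for the whole second after the job is handed in: The cup stands upright (7 deg) on the stand, within 14 mm of its axis, untouched. The orange cap, turned in its thread and lifted off, is held still by the fingers alone, level within 14 deg, its centre at least 240 mm above the worktop (68 mm above its seat) (all of step 1 and height (world z) of orange_cap_mid above 0.24 m and angle between orange_cap_mid's own z axis and vertical below 0.25 rad and contact force between the fingers and orange_cap above 1 N and linear speed of orange_cap below 0.03 m/s); the arm keeps its last pose, push and grip.
It fails at once if the dark cap is moved or turned (distance of dark_cap_mid from where it was at the start of the episode above 0.012 m or angle between the x axis of dark_cap_mid and the x axis of machine, either way round above 0.35 rad).
It fails at once if a bystander is shifted by 30 mm or tipped (distance of any of mill, jar_green, jar_red, mug, oil from where it was at the start of the episode above 0.03 m or angle between any of mill, jar_green, jar_red, mug, oil's own z axis and vertical above 0.4 rad).
It fails at once if the cup is knocked over (angle between cup_mid's own z axis and vertical above 0.8 rad).
It also fails if it takes over 66 s, if anything falls off the work surface, if the arm or the gripper's body presses on something with over 40 N, if the wrist force passes 120 N, or if a joint passes its speed limit or range.

## Working session

There is one attempt and no reset: what is moved stays moved. The work goes in short steps, each a Python script; the robot and the scene stay as the last script left them, time stands still between calls to the robot, and variables do not carry over. Pictures are saved under pics/ and viewed, at most 10 in all, crops included, and the job is handed in when it is done.

```bash
ls; mkdir -p pics; python3 - <<'E'
from cell import manip,cams
import cv2,numpy as np
for n in("top","side"):
    c=cams.capture(n);cv2.imwrite(f"pics/{n}0.png",c["image"]);np.savez(f"{n}0.npz",**c)
    print(n,c["position"],c["orientation"],c["intrinsics"].tolist())
print(manip.state())
E
```

```text
pics
top [3.99558210e-01 8.50995846e-04 1.46558426e+00] [-2.14105445  2.16591013 -0.13604265] [[467.742346621079, 0.0, 329.321099018466], [0.0, 467.742346621079, 201.677631556121], [0.0, 0.0, 1.0]]
side [0.35994771 0.83291625 1.12169936] [-0.3015805   2.84084503 -1.06675198] [[457.99896888884786, 0.0, 319.59768579362117], [0.0, 457.99896888884786, 201.1770641624217], [0.0, 0.0, 1.0]]
{'clock': 0.1, 'joint_pos': array([-1.32890082e+00,  2.64671198e-01,  1.60522962e+00, -2.23145790e-05,
        1.27368999e+00, -3.69390447e-02]), 'joint_velocities': array([-7.08627010e-04, -1.73241926e-03, -1.03622032e-03, -9.08709857e-04,
       -8.54216198e-04,  7.73049860e-05]), 'tau': array([ 9.66496409e-04, -5.03617501e+01, -3.58070970e+01,  7.30468752e-02,
        2.32960435e-02, -4.91393166e-05]), 'tool_pos': array([ 0.18559718, -0.64832061,  0.23752118]), 'tcp_rot': array([-3.10914256e+00, -4.36309045e-01,  3.54191028e-04]), 'contact_force': array([0.02646536, 0.05393781, 0.66929691]), 'moment': array([0.03067003, 0.01739018, 0.00398862]), 'grasp_force': 0.0, 'gripper_width': 0.08804925949476708}
```

View pics/top0.png

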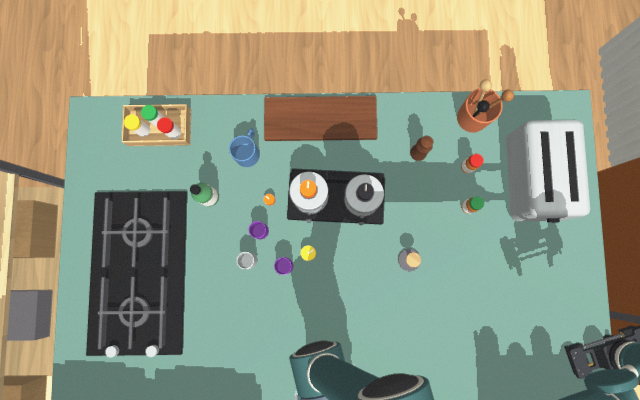

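View pics/side0.png

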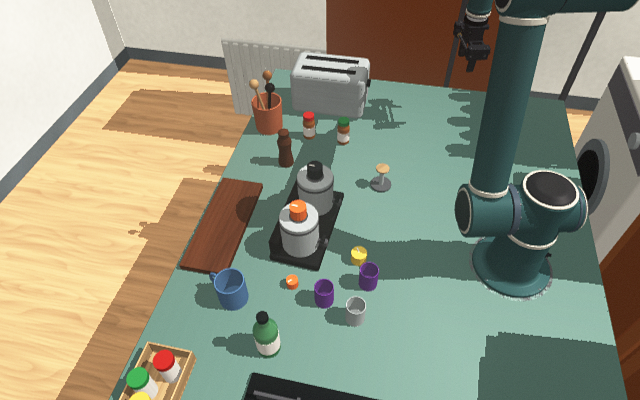

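The top view shows these candidates:
- **Orange:** large cap on the left tank at (308,188) and a small orange one on the table at (269,200). There is also a yellow cap at (308,253). The one on the tank is meant: it is orange and the larger.
- **Cup shapes:** steel at (246,261), purple at (259,230) and (284,266). The steel one is meant.
- **Stand:** wooden plate at (411,259).

Next I'll measure these and make one enlarged crop to confirm.

```bash
cat > h.py <<'E'
import cv2,numpy as np
from scipy.spatial.transform import Rotation as R
def world(c):
    K=c["intrinsics"];z=c["z_map"];v,u=np.mgrid[:400,:640]
    p=np.stack([(u-K[0,2])/K[0,0]*z,(v-K[1,2])/K[1,1]*z,z],-1)
    return p@R.from_rotvec(c["orientation"]).as_matrix().T+c["position"]
def pix(c,p):
    q=R.from_rotvec(c["orientation"]).as_matrix().T@(np.asarray(p)-c["position"]); return (c["intrinsics"]@q)[:2]/q[2]
def ray(c,u,v,h):
    d=R.from_rotvec(c["orientation"]).as_matrix()@np.linalg.inv(c["intrinsics"])@[u,v,1]
    return c["position"]+d*(h-c["position"][2])/d[2]
def circ(p):  # min enclosing circle of xy points
    (x,y),r=cv2.minEnclosingCircle(p[:,:2].astype(np.float32)); return np.round([x,y,2*r,np.median(p[:,2])],4)
E
python3 - <<'E'
from h import *
ims=[]
for n in("top","side"):
    c=dict(np.load(f"{n}0.npz"));W=world(c);Z=W[...,2];hsv=cv2.cvtColor(c["image"],cv2.COLOR_BGR2HSV);H,S,V=cv2.split(hsv)
    val=(c["z_map"]>0)
    t=dict(table=val&(abs(Z)<.01))
    print(n,"table z",np.median(Z[t["table"]]))
    T=dict(np.load("top0.npz"));WT=world(T)
    # seeds from the top view
    for nm,(u,v),h,rad,lo,hi in (("cup",(246,261),.07,.05,.055,.085),("stand",(411,259),.08,.045,.07,.09),("cap",(308,188),.19,.045,.18,.20),("dark",(365,190),.19,.05,.18,.20)):
        s=ray(T,u,v,h); m=val&(np.hypot(W[...,0]-s[0],W[...,1]-s[1])<rad)&(Z>lo)&(Z<hi)
        print(nm,np.round(s,3),m.sum(),circ(W[m]) if m.sum()>3 else "", np.round(W[m][:,:2].mean(0),4), "uv",np.argwhere(m).mean(0)[::-1].round(1))
    for nm,m in (("orange",(H>5)&(H<16)&(S>200)&(V>170)),("red?",(H<20)&(S>220)&(V>150))):
        k,l,st,ce=cv2.connectedComponentsWithStats(m.astype(np.uint8))
        print(nm,[(tuple(ce[i].round(1)),int(st[i,4])) for i in range(1,k) if st[i,4]>25])
    # tanks tops, plinth
    m=val&(abs(Z-.15)<.006)&(np.hypot(W[...,0]-.42,W[...,1])<.25)
    k,l,st,ce=cv2.connectedComponentsWithStats(m.astype(np.uint8))
    for i in range(1,k):
        if st[i,4]>100: print("z150",ce[i].round(),st[i,4],circ(W[l==i]))
    ctr=(275,225) if n=="top" else (325,270)
    ims.append(cv2.resize(c["image"][ctr[1]-60:ctr[1]+60,ctr[0]-80:ctr[0]+80],(400,300),interpolation=cv2.INTER_CUBIC))
cv2.imwrite("pics/crop.png",np.hstack(ims))
E
```

```text
top table z -0.000469367720324243
cup [0.406 0.252 0.07 ] 75 [0.4099 0.2559 0.0524 0.0661] [0.4095 0.2561] uv [245.  259.9]
stand [ 0.406 -0.234  0.08 ] 179 [ 0.4057 -0.2413  0.0438  0.0799] [ 0.406  -0.2409] uv [413.2 259.1]
cap [0.604 0.062 0.19 ] 211 [0.6056 0.0627 0.0457 0.1888] [0.6049 0.0629] uv [307.6 187.6]
dark [ 0.596 -0.095  0.19 ] 211 [ 0.595  -0.0968  0.0454  0.1889] [ 0.5947 -0.0967] uv [365.5 190.6]
orange []
red? []
z150 [309. 190.] 808 [0.6044 0.0626 0.1094 0.1479]
z150 [364. 193.] 791 [ 0.5948 -0.0966  0.1097  0.1478]
side table z -0.0012446899171726367
cup [0.406 0.252 0.07 ] 143 [0.4121 0.2605 0.0551 0.0657] [0.4106 0.2605] uv [355.6 306.2]
stand [ 0.406 -0.234  0.08 ] 113 [ 0.4065 -0.2367  0.0462  0.0784] [ 0.4073 -0.2356] uv [382.2 168.4]
cap [0.604 0.062 0.19 ] 205 [0.6075 0.0679 0.0513 0.1879] [0.6065 0.0689] uv [297.2 207.2]
dark [ 0.596 -0.095  0.19 ] 168 [ 0.5977 -0.092   0.0485  0.1878] [ 0.5966 -0.0902] uv [314.1 167. ]
orange []
red? []
z150 [315. 179.] 493 [ 0.5958 -0.0917  0.1102  0.147 ]
z150 [298. 220.] 617 [0.6054 0.068  0.1113 0.147 ]
```

View pics/crop.png

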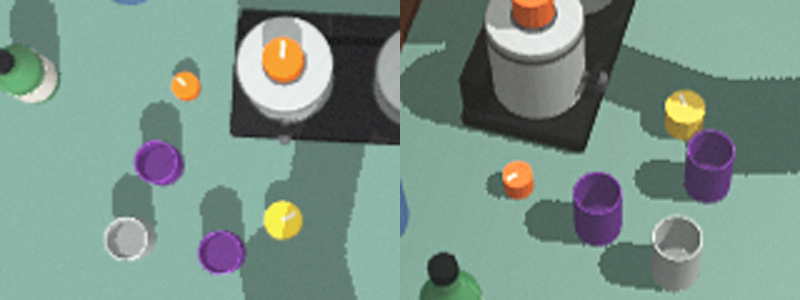

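The crop confirms it. The large orange cap with its pointer is on the tank, with the small orange decoy and the yellow one on the worktop, and the steel cup is bottom-left of the two purple ones. The diameters I measured (52, 44, 45 and 110 mm) match the description, and I average the two views, which differ by about 5 mm in y. Machine yaw is about -0.064 rad. Next I'll pick up the cup.

```bash
cat >> h.py <<'E'
def down(a): # tool z down, closing axis at angle a in world xy
    y=np.array([np.cos(a),np.sin(a),0]);z=np.array([0,0,-1.]);return R.from_matrix(np.stack([np.cross(y,z),y,z],1)).as_rotvec()
CUP=np.array([.411,.258]);STAND=np.array([.4065,-.239]);CAP=np.array([.6065,.0655]);YAW=-.064
def rep(m,t=""):
    s=m.state();print(t,"t",round(s["clock"],2),"p",s["tool_pos"].round(4),"w",round(s["gripper_width"],4),"g",round(float(s["grasp_force"]),1),"F",s["contact_force"].round(1),"M",s["moment"].round(2),"q6",s["joint_pos"][5].round(2));return s
E
python3 - <<'E'
from cell import manip,inverse_kinematics as ik
from h import *
best=None
for k in(0,1):
    a=np.radians(29+180*k)
    js=[ik([*CUP,.2],down(a)),ik([*STAND,.3],down(a))]
    print(k,[None if j is None else j.round(2) for j in js])
    if all(j is not None for j in js) and (best is None or abs(js[0][5])<best[1]): best=(a,abs(js[0][5]))
for a in range(-180,180,15):
    j=ik([*CAP,.158],down(np.radians(a))); print(a,None if j is None else j[5].round(2),end="; ")
a=best[0]
x0,y0,z0=manip.state()["tool_pos"]
manip.move_linear([x0,y0,.36],rate=.25)
manip.move_pose([*CUP,.2],down(a)); rep(manip)
manip.move_linear([*CUP,.035],rate=.12); rep(manip)
manip.set_gripper(.04,12); rep(manip,"grip")
manip.move_linear([*CUP,.09],rate=.1); rep(manip,"lift"); print("a",a)
E
```

```text
0 [array([ 0.51, -0.07,  2.04,  0.  ,  1.17,  0.  ]), array([-0.58, -0.16,  1.94, -0.  ,  1.37, -1.09])]
1 [None, array([-0.58, -0.16,  1.94, -0.  ,  1.37,  2.05])]
-180 None; -165 None; -150 None; -135 2.42; -120 2.16; -105 1.9; -90 1.64; -75 1.38; -60 1.11; -45 0.85; -30 0.59; -15 0.33; 0 0.07; 15 -0.2; 30 -0.46; 45 -0.72; 60 -0.98; 75 -1.24; 90 -1.5; 105 -1.77; 120 -2.03; 135 -2.29; 150 -2.55; 165 None;  t 4.04 p [0.4115 0.2576 0.2002] w 0.0878 g 0.0 F [0.1 0.5 0.6] M [-0.01 -0.08 -0.02] q6 0.0
 t 5.57 p [0.4117 0.2584 0.0358] w 0.0881 g 0.0 F [ 0.4 -0.6 -0.1] M [-0.05 -0.13  0.05] q6 0.0
grip t 6.2 p [0.4108 0.2579 0.0351] w 0.0521 g 12.0 F [-0.6 -0.3  2.1] M [-0.19  0.06 -0.05] q6 0.0
lift t 6.9 p [0.4107 0.2578 0.0897] w 0.0525 g 12.0 F [-0.7  0.4 -2.5] M [-0.1  -0.1  -0.05] q6 0.0
a 0.5061454830783556
```

```bash
python3 - <<'E'
from cell import manip,cams
from h import *
a=.50615
manip.move_linear([*CUP,.3],rate=.25)
manip.move_pose([*STAND,.26],down(a))
manip.move_linear([*STAND,.135],rate=.15); rep(manip)
c=cams.capture("side");np.savez("side1.npz",**c)
u,v=pix(c,[*STAND,.1]).round().astype(int)
A=c["image"][max(v-60,0):v+60,u-80:u+80]
cv2.imwrite("pics/s1.png",cv2.resize(A,(800,600),interpolation=cv2.INTER_CUBIC)); print("crop org",u-80,max(v-60,0))
t=cams.capture("top");np.savez("top1.npz",**t)
for nm,c in(("side",c),("top",t)):
    W=world(c);S=np.hypot(W[...,0]-STAND[0],W[...,1]-STAND[1])<.05
    for lo,hi in((.07,.085),(.155,.18),(.1,.16)):
        m=S&(W[...,2]>lo)&(W[...,2]<hi)&(c["z_map"]>0)
        if m.sum()>5: print(nm,lo,m.sum(),circ(W[m]))
E
```

```text
t 10.68 p [ 0.4073 -0.2393  0.1359] w 0.0518 g 12.0 F [-0.7 -1.3 -0.5] M [-0.07 -0.15  0.05] q6 -1.09
crop org 303 103
side 0.07 64 [ 0.4058 -0.2337  0.0442  0.0777]
side 0.155 185 [ 0.4045 -0.2274  0.0887  0.164 ]
side 0.1 348 [ 0.4079 -0.2319  0.0823  0.1401]
top 0.155 9 [ 0.4034 -0.2163  0.0169  0.1655]
top 0.1 32 [ 0.405  -0.2205  0.0319  0.1296]
```

View pics/s1.png

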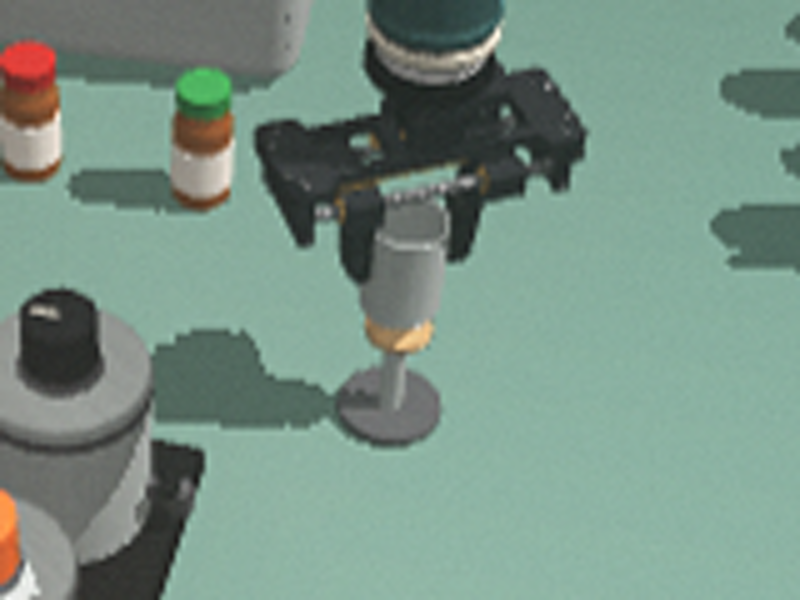

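The crop shows the steel cup held over the wooden plate: cup bottom at about (397,320), plate at about (400,335). I'll fit the cup wall against the plate in this same view to check centring.

```bash
python3 - <<'E'
from h import *
from scipy.optimize import least_squares
c=dict(np.load("side1.npz"));W=world(c)
v,u=np.mgrid[:400,:640]
# wall between fingers and plate: crop pixels x 368-435, y 265-312
m=(u>303+370/5)&(u<303+432/5)&(v>103+262/5)&(v<103+308/5)
P=W[m];P=P[(P[:,2]>.085)&(P[:,2]<.16)]
f=least_squares(lambda q:np.hypot(P[:,0]-q[0],P[:,1]-q[1])-.026,[.407,-.236],loss="soft_l1",f_scale=.002)
print(len(P),f.x.round(4),np.abs(f.fun).mean().round(4),P[:,2].min(),P[:,2].max())
E
```

```text
107 [ 0.4105 -0.2377] 0.0016 0.11086970854248124 0.15914253960673364
```

The cup is within 4 mm of the plate centre in the same view. I'll shift it -3 mm in x, lower it and release.

```bash
python3 - <<'E'
from cell import manip,cams
from h import *
p=np.array([STAND[0]-.003,STAND[1]+.0005])
manip.move_linear([*p,.119],rate=.06); f0=rep(manip)["contact_force"][2]
z=.119
while z>.110:
    z-=.001; manip.move_linear([*p,z],rate=.03); f=manip.state()["contact_force"][2]
    if f-f0>3: break
rep(manip,f"down z={z:.3f}")
manip.set_gripper(.075); rep(manip,"open"); manip.dwell(.3)
manip.move_linear([*p,.24],rate=.15)
manip.dwell(.1)
c=cams.capture("side");W=world(c);np.savez("side2.npz",**c)
u,v=pix(c,[*p,.1]).round().astype(int)
cv2.imwrite("pics/s2.png",cv2.resize(c["image"][v-40:v+40,u-53:u+53],(640,480),interpolation=cv2.INTER_CUBIC))
m=(np.hypot(W[...,0]-p[0],W[...,1]-p[1])<.05)&(W[...,2]>.138)&(W[...,2]<.17)
print(circ(W[m]),W[m][:,2].max()); rep(manip)
E
```

```text
t 11.21 p [ 0.4029 -0.2382  0.1183] w 0.0524 g 12.0 F [ 0.7  0.2 -0. ] M [-0.1  -0.11  0.01] q6 -1.09
down z=0.114 t 12.46 p [ 0.4038 -0.2386  0.115 ] w 0.0522 g 12.0 F [-2.3  1.3  6.1] M [ 0.19  0.3  -0.02] q6 -1.09
open t 12.97 p [ 0.4034 -0.2385  0.1138] w 0.075 g 0.0 F [ 0.4  0.  -0. ] M [-0.01 -0.1  -0.02] q6 -1.09
[ 0.4074 -0.2357  0.0584  0.1449] 0.1520224878626747
 t 14.42 p [ 0.4028 -0.238   0.2386] w 0.075 g 0.0 F [0.7 0.  0.3] M [ 0.02 -0.15  0.01] q6 -1.09
```

View pics/s2.png

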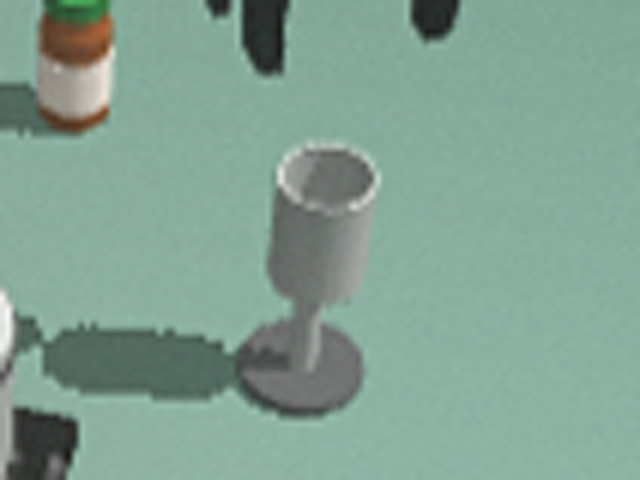

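The picture shows the cup upright and let go on the stand, with its rim centre at (328,178), straight above the post. The rim fit (0.407, -0.236) matches the plate within about 1.5 mm. Next I'll grip the cap and feel for its thread direction.

```bash
python3 - <<'E'
from cell import manip,cams
from h import *
p=manip.state()["tool_pos"]
manip.move_linear([p[0],p[1],.3],rate=.2)
manip.set_gripper(.085)
manip.move_pose([*CAP,.27],down(0)); rep(manip)
manip.move_linear([*CAP,.158],rate=.1); rep(manip,"at cap")
manip.set_gripper(.03,6); s=rep(manip,"soft")
manip.set_gripper(.03,25); rep(manip,"grip")
for d in(3,6,8,0,-3,-6,-8):
    manip.move_pose([*CAP,.158],down(np.radians(d))); rep(manip,d)
E
```

```text
t 16.6 p [0.6064 0.0647 0.2701] w 0.0851 g 0.0 F [-0.2 -0.4  0.3] M [-0.03 -0.03  0.03] q6 0.07
at cap t 17.87 p [0.6072 0.0656 0.159 ] w 0.0853 g 0.0 F [ 0.4 -1.2 -0.5] M [-0.05 -0.09 -0.03] q6 0.07
soft t 18.54 p [0.6065 0.0655 0.158 ] w 0.0452 g 6.0 F [-0.2  0.6  0.5] M [-0.04 -0.03 -0.02] q6 0.07
grip t 18.76 p [0.6065 0.0655 0.1581] w 0.0447 g 25.0 F [-0.7 -0.4  0.9] M [-0.08  0.01  0.03] q6 0.07
3 t 19.01 p [0.6066 0.0655 0.1581] w 0.0447 g 25.0 F [-0.7 -0.1  0.8] M [-0.07 -0.02 -0.04] q6 0.02
6 t 19.26 p [0.6066 0.0655 0.1581] w 0.0446 g 25.0 F [ 0.2 -0.5  1.1] M [-0.01 -0.03  0.01] q6 -0.04
8 t 19.51 p [0.6066 0.0655 0.1581] w 0.0446 g 25.0 F [0.2 0.5 1.6] M [ 0.03 -0.08 -0.04] q6 -0.07
0 t 19.77 p [0.6066 0.0654 0.158 ] w 0.0442 g 25.0 F [ 0.1 -0.1  0.6] M [-0.04 -0.1  -0.03] q6 0.06
-3 t 20.02 p [0.6066 0.0652 0.158 ] w 0.0448 g 25.0 F [-0.1 -0.8  0.4] M [-0.24 -0.17 -0.  ] q6 0.12
-6 t 20.27 p [0.6067 0.0652 0.158 ] w 0.0448 g 25.0 F [ 1.  -2.6  1.2] M [-0.27 -0.31  0.52] q6 0.17
-8 t 20.52 p [0.6069 0.0657 0.1581] w 0.0452 g 24.5 F [ 2.  -0.3 -0.4] M [-0.06 -0.45  0.69] q6 0.2
```

Clockwise is blocked, with the moment rising to 0.7 N m at -8 degrees. Counter-clockwise is free, so I'll turn that way.

```bash
python3 - <<'E'
from cell import manip,cams
from h import *
for d in(20,40,55,62,66,69):
    manip.move_pose([*CAP,.1585],down(np.radians(d))); s=rep(manip,d)
    if abs(s["moment"][2])>.4: break
manip.dwell(.1); a=np.radians(d)
f0=s["contact_force"][2]
for z in(.1605,.163,.166):
    manip.move_linear([*CAP,z],rate=.03); s=rep(manip,"up")
    if abs(s["contact_force"][2]-f0)>12: print("stuck");break
else:
    manip.move_linear([*CAP,.25],rate=.08); manip.dwell(.3); rep(manip,"top")
c=cams.capture("side");np.savez("side3.npz",**c)
u,v=pix(c,[*CAP,.22]).round().astype(int)
cv2.imwrite("pics/s3.png",cv2.resize(c["image"][v-70:v+80,u-60:u+140],(800,600),interpolation=cv2.INTER_CUBIC))
E
```

```text
20 t 21.06 p [0.6059 0.0657 0.1581] w 0.045 g 24.9 F [-0.2 -1.3 -1. ] M [-0.02 -0.13 -0.  ] q6 -0.28
40 t 21.48 p [0.6058 0.0655 0.1581] w 0.0446 g 24.9 F [-1.2 -0.5 -1.1] M [ 0.01  0.09 -0.01] q6 -0.63
55 t 21.84 p [0.6052 0.0655 0.1581] w 0.0446 g 24.9 F [-5.6 -0.8  1.3] M [ 0.    0.73 -0.04] q6 -0.89
62 t 22.09 p [0.605  0.0653 0.1581] w 0.0445 g 24.9 F [-5.4 -1.2  0.8] M [-0.06  0.78  0.03] q6 -1.01
66 t 22.34 p [0.6048 0.0655 0.1581] w 0.0445 g 24.9 F [-7.  -0.6  1.9] M [-0.02  0.88 -0.05] q6 -1.08
69 t 22.59 p [0.6046 0.0655 0.1581] w 0.0449 g 24.9 F [-7.4  0.1  2.3] M [-0.06  1.   -0.03] q6 -1.13
up t 22.94 p [0.6046 0.0653 0.1593] w 0.0446 g 25.0 F [-5.6 -0.1 -0.4] M [-0.06  0.76 -0.06] q6 -1.13
up t 23.19 p [0.6046 0.0652 0.1618] w 0.0444 g 25.0 F [-6.2 -0.9 -2.4] M [-0.1   0.81 -0.04] q6 -1.13
up t 23.44 p [0.6047 0.0652 0.165 ] w 0.0447 g 25.0 F [-6.5 -1.2 -3.4] M [-0.07  0.88 -0.09] q6 -1.13
top t 24.94 p [0.6063 0.0655 0.2495] w 0.0449 g 24.9 F [-0.7 -0.3 -1.2] M [ 0.02 -0.12  0.  ] q6 -1.14
```

View pics/s3.png

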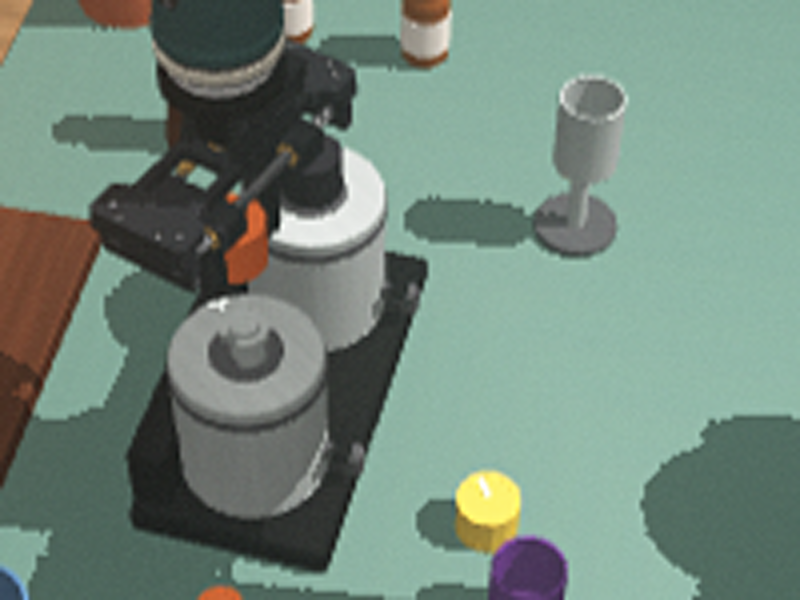

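The cap is off the bare neck at (245,345) and held level at (245,240) in the crop, about 91 mm above its seat. The cup stands on the stand at (590,130). I'll hand the job in.

```bash
python3 -c "
from cell import manip,order
manip.dwell(.3);print(order.close_job())"
```

```text
the job is handed in; nothing more can be done
None
```

The job is handed in: the steel cup stands upright and released on the stand, and the orange cap, which unscrewed counter-clockwise (seen from above), is held level about 91 mm above its seat; no verdict was returned.

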